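# Hold a spare battery in the checker's bay against its contacts

## Robot

A 6-joint arm with a two-finger parallel gripper is mounted at the origin on a cart in front of the work surface, level with it; the furniture and walls round the work are solid. World frame = base frame: x ahead of the robot, y to its left, z up, the work surface at z = 0. Lengths are in m, angles in rad, forces in N, time in s.
With the tool pointing down it reaches from about 0.375 to 0.9 m from the base axis. Payload 3.1 kg.
Tool frame: the origin (TCP) lies between the finger pads; the fingertips stand 8 mm ahead of it and the grasp point (between the pads) lies 11 mm behind it; z points along the fingers, y is the line along which they close (so a half turn about z gives the same grasp; the last joint's range is limited). The gripper opens to 85 mm and grips with 20 to 120 N. Pads are 22 mm wide; open, the fingers measure 114 mm over their backs; the gripper's body (76 mm by 85 mm) begins 54 mm behind the grasp point. The pads swing forward as they close: fully open they stand 13 mm farther back than shut.
Start: joints at [-1.413, 0.527, 1.433, -0, 1.181, -0.178], TCP at [0.206, -0.59, 0.239] pointing down, gripper open.
Joint ranges: [-3.08, 3.08], [-0.75, 2.2], [0.22, 2.44], [-1.43, 4.57], [0, 2.65], [-2.85, 2.85]. Speed limits (rad/s): [2.79, 2.79, 3.14, 3.14, 3.14, 3.14].

## Interface

Orientations are given as a unit quaternion [x, y, z, w].
In Python, from station import readout, cams, sign_off gives the robot as it stands.
- The arm moves only by the tool send_rows, never from a script. Its argument "commands" is text: rows parted by semicolons, each of 5 numbers parted by spaces: the finger opening in mm, from 0 to 85.4, then the shift along the tool's x, y, z each as a share of 0.02 m, from -1 to 1, then the turn about the tool's z as a share of 4 degrees, from -1 to 1. In form: grip dx dy dz spin; .... A call has 1 to 20 rows; each row shifts and turns the commanded pose from where the row before left it, along the tool's axes as they then stand; what a row does not reach is not made up. A row lasts 1/12 s, in which the tool goes at most 41.7 mm and 7.16 degrees, less where a joint would pass 70% of its speed; a pose out of reach is approached as far as the arm can. A call with a number of a shift or a turn outside -1 to 1 is refused whole. A call with a gripper value outside its range is refused whole. The fingers move at their own pace and stop on an object; "grip_force" is the grip in N (left out, the last holds). Time passes only in rows, so rows that do not move let the fingers close. It gives the time, the measured TCP pose, the force, the opening and the grip force at its end, in the units of the state.
- readout.sense(): the state, without advancing time (a new reading comes with each control period).
- cams.snapshot(name): name is "scene" or "side" or "wrist"; returns a dict with "pixels" (480x640x3 uint8, red, green, blue), "intrinsics" (3x3 intrinsics, pixels), "eye" and "rotation" of the camera in the world. Camera axes: x right, y down, z forward; pixel columns grow to the right and rows downward; lengths in m; the calibration is good to about 2 mm. A picture is of the moment at which its call begins. There is no depth.
- sign_off(): hands the job in; it is judged then, once.
The state is a dict: "t": time; "q": joint angles; "qd": joint speeds; "tau": joint torques, N m; "tcp_pos": TCP position; "tool_rot": TCP orientation; "force": force on the tool from outside, world axes, zero at the start; "ft_torque": the same for the moment, N m; "finger_gap": opening from 0.0 (shut) to 1.0 (fully open); "gripper_force": force on a finger pad.
Only numpy, scipy, OpenCV 4.12 (cv2) and the standard library are available. Lean on these libraries where they do the work, as an engineer would, in place of code of your own. Each camera call takes 0.05 s, during which the arm holds its last target. There are 200 camera calls.

## Task

Check the splicer's spare battery: pull down the grey dust flap on the front of the battery checker (the black and grey box with orange corners), then pick up the black battery and slide it flat, terminal end first, through the bay window until it has pushed the sprung contact plate fully back. The springs would push the battery out again, so finish while still gripping it and holding it fully home for the reading. Leave the reel, the glue bottle and the power meter where they are.

Things in the scene. Friction and masses are not known exactly. Their poses are not given: they have to be found in the camera images.
- checker: Bench battery checker, black box with grey sides and orange rubber corners, 130 (x) x 150 (y) x 48 (z) mm, fixed on the surface. Origin: centre of its underside, on the surface; its front with the bay window faces -x of its frame, the display is on the roof at the rear. It stands at a different place and yaw each time
- bay_mouth (a point): Middle of the bay window's lower edge, in the plane of the checker's front; axes as the checker's, +x straight into the bay. Window and bay: 66 mm wide, 30 mm high (z 0 to 30), with a 3 mm bevel round the first 6 mm. The bay floor (z = 0 here) is 8 mm above the desk. Contact plate 40 mm inside at rest, 52 mm when fully back. Flat 10 mm roof above
- flap_tab (a point): Middle of the orange finger tab on top of the grey dust flap; moves with the flap (z from hinge to tab). Tab: 36 mm wide (y), 8 mm thick (x), 10 mm tall, 6 to 16 mm above the checker's roof when shut; behind it the roof is flat and free. The flap below is a 4 mm plate, 80 mm wide, covering the window
- flap (a joint): Dust flap; hinge along y at the window's foot, 2 mm before the front and 6 mm above the desk, 53 mm below the tab's middle. 0 = shut, upright (starts at 0 to 0.12); grows as its top comes out towards -x of the checker; 1.56 = lying flat, lower than the bay floor. Moves easily (under 1 N); stays near upright, falls open by itself beyond about 0.6
- contact_plate (a joint): Sprung contact plate across the bay, travel in m: 0 = at rest, 0.012 = fully back on its stop. The springs push out with 3 N at 0 and 9 N at 0.012. Its orange flag is seen in the slot in the roof and moves to the rear with it
- battery: Black splicer battery, a box lying flat on the desk: 88 mm long (x -45 to 43), 62 mm wide (y), 27 mm high, 0.31 kg. Origin on its underside; +x points to the terminal end. Lying flat it fits the bay with 2 mm to spare at either side. Only its front 52 mm go in: grip the 62 mm width within 30 mm of the rear end, so that the fingers stay outside
- terminal_end (a point): Middle of the lower edge of the battery's terminal end (goes in first); axes as the battery's
- rear_end (a point): Middle of the lower edge of the battery's rear end (stays outside)
- reel: Bystander: small reel of yellow fibre lying flat, 68 mm across, 25 mm high; origin at the centre of its underside
- glue: Bystander: small yellow glue bottle with red cap, upright, 26 mm across, 74 mm high; origin at the centre of its underside
- meter: Bystander: orange and black hand-held power meter lying flat, 166 (x) x 68 (y) x 35 mm; origin at the centre of its underside
There are look-alikes about, which are no part of the job. Several things look just like the battery: the one meant starts farthest from the robot's base.

How it is judged:
By the outcome, as a careful person would: the job done as asked, in the order asked, and still so for the second after the job is handed in, while the arm keeps its last pose, push and grip.
It also fails if it takes over 56 s, if anything falls off the work surface, if the arm or the gripper's body presses on something with over 40 N, if the wrist force passes 120 N, or if a joint passes its speed limit or range.

## Working session

There is one attempt and no reset: what is moved stays moved. The work goes in short steps, Python scripts to look and compute and a tool call to move; the robot and the scene stay as the last step left them, time stands still between calls to the robot, and variables do not carry over. Pictures are saved under pics/ and viewed, at most 10 in all, crops included, and the job is handed in when it is done.

Besides the shell and the picture viewer there is one more tool, called after "Request:" as name(argument=value, ...) on one line, values as JSON. send_rows: Moves the arm, as the interface text tells. Its arguments: {"type":"object","properties":{"commands":{"type":"string"},"grip_force":{"type":"number"}},"required":["commands"]}

```bash
mkdir -p pics && cat > h.py <<'E'
import numpy as np, cv2
from station import readout, cams, sign_off
def snap(name, fn):
    s=cams.snapshot(name); cv2.imwrite('pics/'+fn+'.png', s['pixels'][:,:,::-1])
    np.savez('pics/'+fn+'.npz', **{k:np.array(v) for k,v in s.items()}); return s
def ray(fn,uv,z):
    s=np.load('pics/'+fn+'.npz'); d=s['rotation']@np.linalg.inv(s['intrinsics'])@np.array([uv[0],uv[1],1.]); e=s['eye']
    return e+d*(z-e[2])/d[2]
def proj(fn,P):
    s=np.load('pics/'+fn+'.npz'); c=s['rotation'].T@(np.asarray(P,float)-s['eye']); p=s['intrinsics']@c; return p[:2]/p[2]
E
python3 - <<'E'
from h import *
for n in('scene','side'):
    s=snap(n,n+'1'); print(s['eye'],s['rotation'],s['intrinsics'][0])
r=readout.sense(); print(r['tcp_pos'],r['tool_rot'],r['t'])
E
```

```text
[0.03549324 0.64462436 0.93961035] [-0.32736078  0.87727706 -0.32721595  0.1270811 ] [564.99928533   0.         310.1359128 ]
[ 0.34348793 -0.87461473  0.50629576] [ 0.83376862 -0.07980864  0.05133592 -0.54389805] [469.67955396   0.         316.95432221]
[ 0.20587293 -0.58947826  0.23844829] [ 9.85937274e-01  1.67113078e-01  1.21046503e-05 -9.54316841e-04] 0.1
```

View pics/scene1.png

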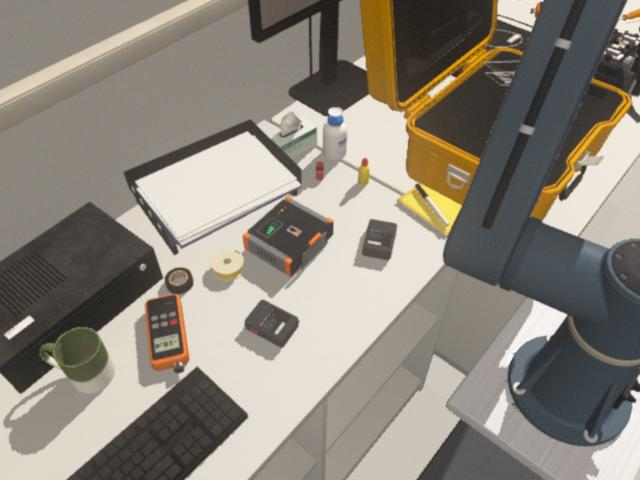

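View pics/side1.png

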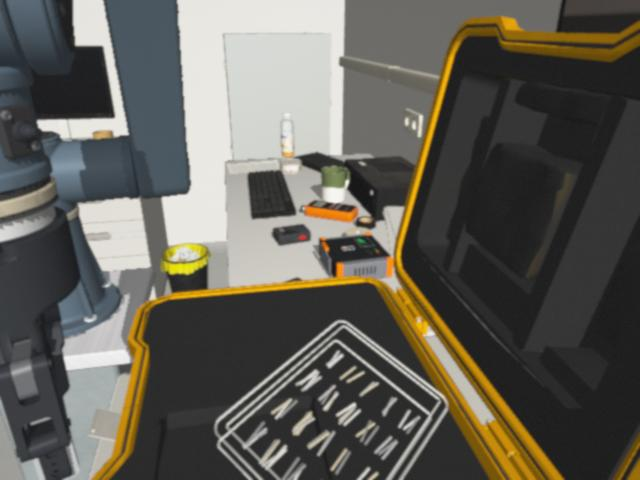

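The scene view shows the checker at about (290,235), batteries at (380,239) and (272,322), the reel at (227,264), the glue at (363,172) and the meter at (167,332). The rotations are quaternions. I'll zoom in for the corners.

```bash
sed -i "s/^import numpy as np, cv2/import numpy as np, cv2\nfrom scipy.spatial.transform import Rotation as R/; s/s\['rotation'\]@/R.from_quat(s['rotation']).as_matrix()@/; s/s\['rotation'\].T@/R.from_quat(s['rotation']).as_matrix().T@/" h.py
python3 - <<'E'
from h import *
im=cv2.imread('pics/scene1.png')[185:350,205:425]
cv2.imwrite('pics/crop1.png',cv2.resize(im,None,fx=3.6,fy=3.6,interpolation=cv2.INTER_CUBIC))
for n,uv,z in(('batA',(380,239),.02),('batB',(272,322),.02),('chk',(290,230),.048),('reel',(227,260),.02),('glue',(363,180),.02),('meter',(167,332),.03)): print(n,ray('scene1',uv,z).round(3))
E
```

```text
batA [ 0.455 -0.053  0.02 ]
batB [0.486 0.252 0.02 ]
chk [0.602 0.073 0.048]
reel [0.663 0.203 0.02 ]
glue [ 0.596 -0.176  0.02 ]
meter [0.615 0.401 0.03 ]
```

View pics/crop1.png

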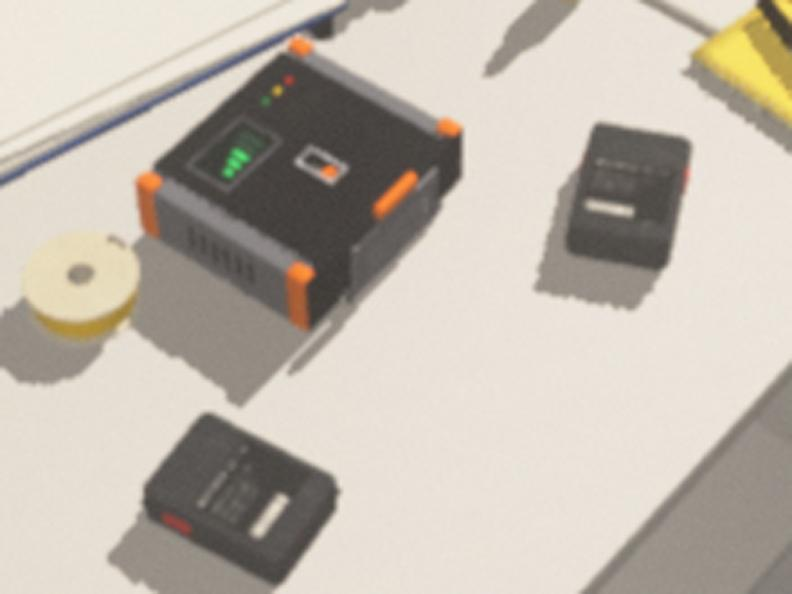

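```bash
python3 - <<'E'
from h import *
c=lambda u,v:(u/3.6+205,v/3.6+185)
print('chk roof',[ray('scene1',c(*p),.048)[:2].round(3).tolist() for p in((150,176),(302,268),(452,124),(300,42))])
print('tab',[ray('scene1',c(*p),.061)[:2].round(3).tolist() for p in((380,212),(412,178))])
for p in (((208,412),(338,490),(275,583),(147,492)),((595,125),(690,138),(665,265),(570,250))):
    P=np.array([ray('scene1',c(*q),.025)[:2] for q in p]);print(P.round(3).tolist(),np.linalg.norm(P-np.roll(P,-1,0),axis=1).round(3),P.mean(0))
print(ray('scene1',c(175,522),.012),ray('scene1',c(268,515),.027))
r=readout.sense();print(R.from_quat(r['tool_rot']).as_matrix().round(3))
s=cams.snapshot('wrist');M=R.from_quat(r['tool_rot']).as_matrix();print('wristcam in tool',M.T@(s['eye']-r['tcp_pos']),(M.T@R.from_quat(s['rotation']).as_matrix()).round(2),s['intrinsics'])
E
```

```text
chk roof [[0.664, 0.14], [0.549, 0.133], [0.556, -0.007], [0.673, 0.001]]
tab [[0.536, 0.082], [0.539, 0.05]]
[[0.533, 0.228], [0.446, 0.219], [0.433, 0.282], [0.522, 0.286]] [0.088 0.064 0.089 0.059] [0.48327359 0.25405947]
[[0.502, -0.08], [0.452, -0.11], [0.405, -0.018], [0.453, 0.009]] [0.058 0.103 0.055 0.102] [ 0.45312812 -0.04996391]
[0.50379305 0.28477902 0.012     ] [0.46232919 0.2557068  0.027     ]
[[ 0.944  0.33  -0.   ]
 [ 0.33  -0.944  0.002]
 [ 0.    -0.002 -1.   ]]
wristcam in tool [ 0.08359165  0.00024709 -0.13409998] [[ 0.   -0.95 -0.32]
 [ 1.    0.    0.  ]
 [ 0.   -0.32  0.95]] [[431.52696946   0.         311.29865595]
 [  0.         431.52696946 240.8042147 ]
 [  0.           0.           1.        ]]
```

Request:
send_rows(commands="85 0 0 -1 1;85 0 0 -1 1;85 0 0 -1 1;85 0 0 -1 1;85 0 0 -1 0;85 0.45 -0.98 0 0;85 0.45 -0.98 0 0;85 0.45 -0.98 0 0;85 0.45 -0.98 0 0;85 0.45 -0.98 0 0;85 0.45 -0.98 0 0;85 0.45 -0.98 0 0;85 0.45 -0.98 0 0;85 0.45 -0.98 0 0;85 0.45 -0.98 0 0;85 0.45 -0.98 0 0;85 0.45 -0.98 0 0;85 0.45 -0.98 0 0;85 0.45 -0.98 0 0;85 0.45 -0.98 0 0")

```text
t: 1.82
tcp_pos: [0.3242, -0.2876, 0.3391]
tool_rot: [1.0, 0.028, -0.0, -0.0]
force: [0.5, -0.1, 0.0]
finger_gap: 0.996
gripper_force: 0.0
```

Request:
send_rows(commands="0 0.45 -0.98 0 0;0 0.45 -0.98 0 0;0 0.45 -0.98 0 0;0 0.45 -0.98 0 0;0 0.45 -0.98 0 0;0 0.45 -0.98 0 0;0 0.45 -0.98 0 0;0 0.45 -0.98 0 0;0 0.45 -0.98 0 0;0 0.45 -0.98 0 0;0 0.45 -0.98 0 0;0 0.45 -0.98 0 0;0 0.45 -0.98 0 0;0 0.45 -0.98 0 0;0 0.45 -0.98 0 0;0 0.45 -0.98 0 0;0 0.45 -0.98 0 0;0 0.45 -0.98 0 0;0 0.45 -0.98 0 0;0 0 0 0 0")

```text
t: 3.48
tcp_pos: [0.4747, 0.0953, 0.3391]
tool_rot: [1.0, 0.03, 0.0, -0.001]
force: [0.5, 0.7, 1.0]
finger_gap: 0.001
gripper_force: 0.0
```

```bash
python3 - <<'E'
from h import *
snap('wrist','w1')
r=readout.sense();print(r['t'],r['tcp_pos'].round(4) if hasattr(r['tcp_pos'],'round') else r['tcp_pos'],R.from_quat(r['tool_rot']).as_matrix().round(4).tolist(),r['force'],r['finger_gap'])
E
```

```text
3.5333 [0.4739 0.0939 0.339 ] [[0.9982, 0.0595, -0.0006], [0.0595, -0.9982, 0.0001], [-0.0006, -0.0001, -1.0]] [-0.09630167 -0.14439798 -1.17981133] 0.003268980848741374
```

View pics/w1.png

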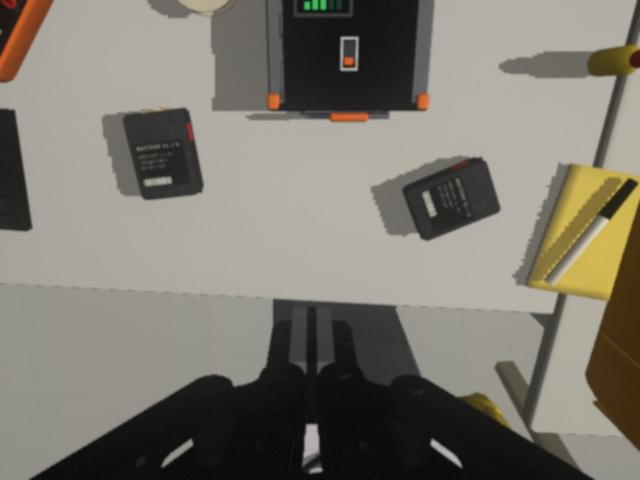

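The wrist view shows the gold contacts at (155,109), on the +x end of the far battery (163,153). The checker front is at row 109, columns 268–428, and the tab is at (349,117).

```bash
python3 - <<'E'
from h import *
im=cv2.imread('pics/w1.png')
a=cv2.resize(im[95:215,110:215],None,fx=4.4,fy=4.4,interpolation=cv2.INTER_CUBIC)
b=cv2.resize(im[80:135,255:440],None,fx=4.2,fy=4.2,interpolation=cv2.INTER_CUBIC)
o=np.zeros((590,800,3),np.uint8);o[:b.shape[0],:b.shape[1]]=b;
a=cv2.resize(im[95:210,110:215],None,fx=3,fy=3,interpolation=cv2.INTER_CUBIC);o[240:240+a.shape[0],:a.shape[1]]=a
cv2.imwrite('pics/w1c.png',o)
E
```

```text
(no output)
```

View pics/w1c.png

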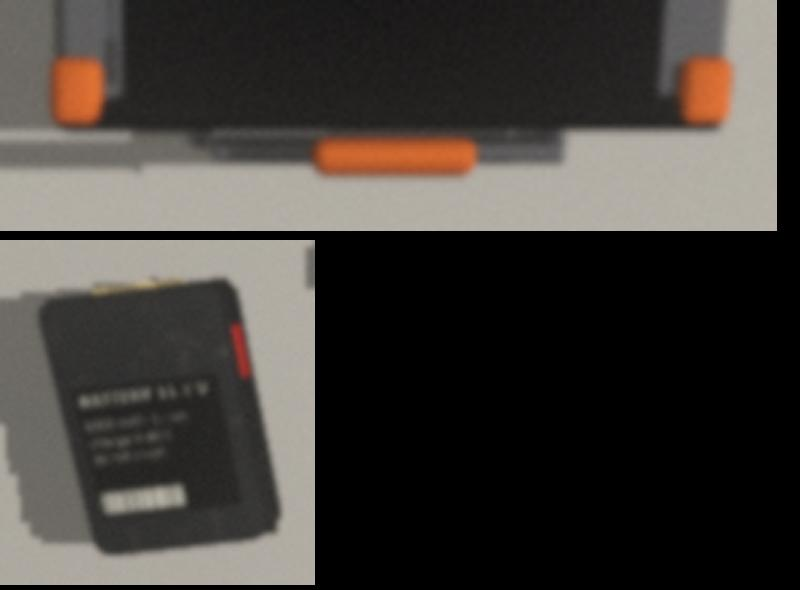

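```bash
python3 - <<'E'
from h import *
b=lambda u,v:(255+u/4.2,80+v/4.2); a=lambda u,v:(110+u/3,95+(v-240)/3)
f=[ray('w1',b(*p),.048)[:2] for p in((52,127),(731,125))]
d=f[1]-f[0]; print('front',np.round(f,4).tolist(),np.linalg.norm(d),'yaw',np.arctan2(d[0],-d[1]),'mid',np.mean(f,0))
t=[ray('w1',b(*p),.064)[:2] for p in((316,157),(476,157),(396,138),(396,176))];print('tab',np.round(t,4).tolist())
P=np.array([ray('w1',a(*p),.027)[:2] for p in((38,300),(237,276),(282,530),(97,555))])
print(P.round(4).tolist(),np.linalg.norm(P-np.roll(P,-1,0),axis=1).round(4),P.mean(0)); 
m=(P[0]+P[1])/2-(P[2]+P[3])/2; print('yaw',np.arctan2(m[1],m[0]))
E
```

```text
front [[0.5415, 0.1414], [0.5513, -0.0108]] 0.15250317510303144 yaw 0.0639214007271975 mid [0.54640102 0.06531238]
tab [[0.5394, 0.0824], [0.5415, 0.0477], [0.5444, 0.0654], [0.5365, 0.0647]]
[[0.5274, 0.287], [0.539, 0.2209], [0.4546, 0.2077], [0.4416, 0.2731]] [0.0671 0.0855 0.0667 0.0869] [0.49064846 0.24718424]
yaw 0.15830522211168663
```

Request:
send_rows(commands="0 0.85 0.34 1 0;0 0.85 0.34 1 0;0 0.85 0.34 1 0;0 0.85 0.34 1 0;0 0.85 0.34 1 0;0 0 0 1 0;0 0 0 1 0;0 0 0 1 0;0 0 0 1 0;0 0 0 1 0;0 0 0 1 0;0 0 0 0.7 0;0 0 0 0 0;0 0 0 0 0")

```text
t: 4.7
tcp_pos: [0.5599, 0.0627, 0.1048]
tool_rot: [1.0, 0.028, -0.001, -0.0]
force: [0.8, 0.1, 0.1]
finger_gap: 0.004
gripper_force: 0.0
```

```bash
python3 - <<'E'
from h import *
snap('wrist','w2'); r=readout.sense();print(r['t'],r['tcp_pos'],r['force'])
E
```

```text
4.75 [0.5607137  0.06275584 0.10565058] [ 0.22430978 -0.2428386  -0.29023005]
```

View pics/w2.png

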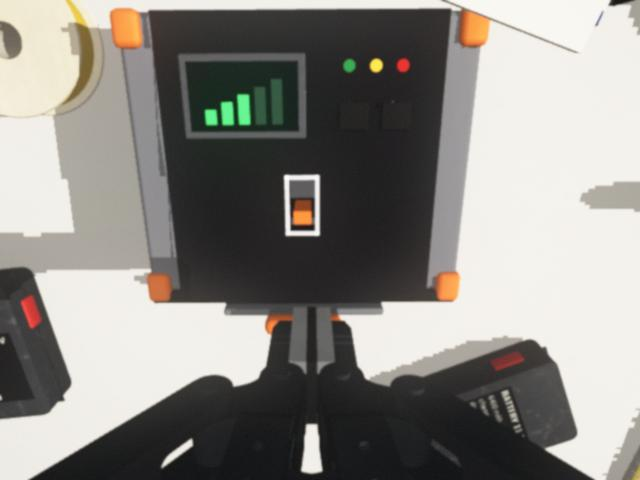

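```bash
python3 - <<'E'
from h import *
f=[ray('w2',p,.048)[:2] for p in((148,301),(460,300),(112,11),(488,11))]
d=f[1]-f[0]; print(np.round(f,4).tolist(),np.linalg.norm(d),np.arctan2(d[0],-d[1]),(f[0]+f[1])/2)
print('tab left end top', ray('w2',(267,323),.064), 'plate ends',ray('w2',(225,308),.05),ray('w2',(382,308),.05))
r=readout.sense();print([proj('w2',r['tcp_pos']+R.from_quat(r['tool_rot']).apply([dx,0,.008])).round(0).tolist() for dx in(-.011,0,.011)])
E
```

```text
[[0.5427, 0.1418], [0.5521, -0.0109], [0.6698, 0.1477], [0.6783, -0.0006]] 0.15297886021683985 0.061012133735568935 [0.54739023 0.06545591]
tab left end top [0.5430863  0.08187761 0.064     ] plate ends [0.54213027 0.10372502 0.05      ] [0.54653276 0.02720237 0.05      ]
[[311.0, 355.0], [311.0, 329.0], [311.0, 303.0]]
```

Request:
send_rows(commands="0 0.15 -0.13 0.8 0;0 0 0 0.8 0;0 0 0 0.5 0;0 0 0 0.18 0;0 0 0 0 0;0 0 0 0 0;0 -0.3 0 0 0;0 -0.3 0 0 0;0 -0.3 0 0 0;0 -0.3 0 0 0;0 -0.3 0 0 0;0 -0.2 0 0 0;0 0 0 0 0")

```text
t: 5.83
tcp_pos: [0.5279, 0.0644, 0.0597]
tool_rot: [1.0, 0.028, -0.001, -0.0]
force: [-0.1, -0.5, -1.5]
finger_gap: 0.0
gripper_force: 0.0
```

```bash
python3 - <<'E'
from h import *
snap('scene','s2'); r=readout.sense();print(r['t'],r['tcp_pos'],r['force'])
s=cv2.imread('pics/s2.png')[185:300,220:350]; w=cams.snapshot('wrist')['pixels'][200:400,140:480,::-1]
o=np.zeros((590,780,3),np.uint8); a=cv2.resize(s,None,fx=3.2,fy=3.2); o[:368,:416]=a; o[385:585,:340]=w; cv2.imwrite('pics/s2c.png',o)
E
```

```text
5.8833 [0.52884418 0.06431876 0.05974492] [-0.25983897 -0.78536105 -0.4994088 ]
```

View pics/s2c.png

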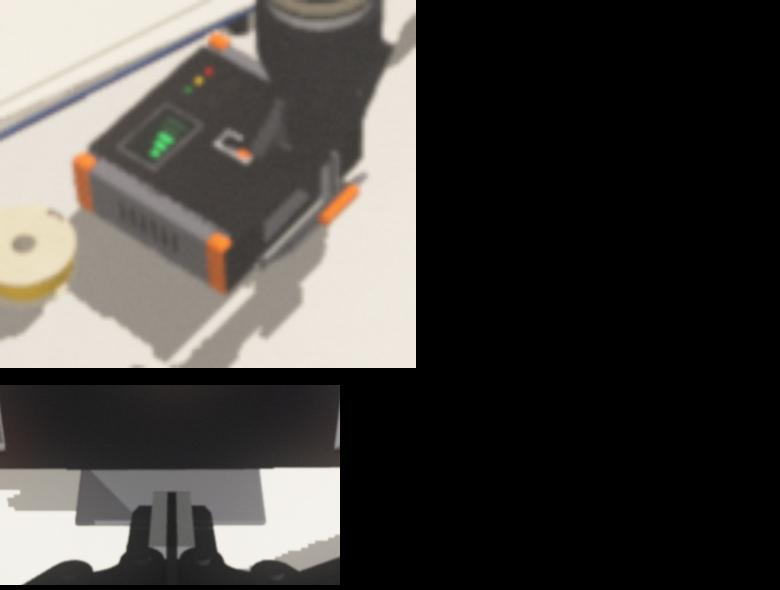

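The flap is swinging out with the fingers. I'll continue outward and downward.

Request:
send_rows(commands="0 -0.3 0 0.15 0;0 -0.3 0 0.2 0;0 -0.3 0 0.2 0;0 -0.3 0 0.2 0;0 -0.3 0 0.2 0;0 -0.3 0 0 0;0 -0.3 0 0 0;0 -0.3 0 -0.5 0;0 0 0 -1 0;0 0 0 -1 0;0 0 0 -1 0;0 0 0 -1 0;85 0 -1 -1 0;85 0 -1 0 0;85 0 -1 0 0;85 0 -1 0 0;85 0 -1 0 -1;85 0 -1 0 -0.5;85 0 0 0 0;85 0 0 0 0")

```text
t: 7.6
tcp_pos: [0.4729, 0.1818, 0.1514]
tool_rot: [0.997, 0.081, 0.0, 0.0]
force: [0.0, -0.2, 0.3]
finger_gap: 0.994
gripper_force: 0.0
```

```bash
python3 - <<'E'
from h import *
snap('wrist','w3'); r=readout.sense();print(r['t'],r['tcp_pos'],r['force'],R.from_quat(r['tool_rot']).as_matrix().round(4).tolist(),r['q'])
E
```

```text
7.65 [0.47312999 0.18116933 0.15130921] [-0.04627655 -0.83246974 -0.27976167] [[0.9869, 0.1612, 0.0007], [0.1612, -0.9869, -0.0003], [0.0007, 0.0004, -1.0]] [ 1.45020313e-01  5.03003362e-01  1.81243858e+00 -4.97827185e-04
  8.25482732e-01  1.55429294e+00]
```

View pics/w3.png

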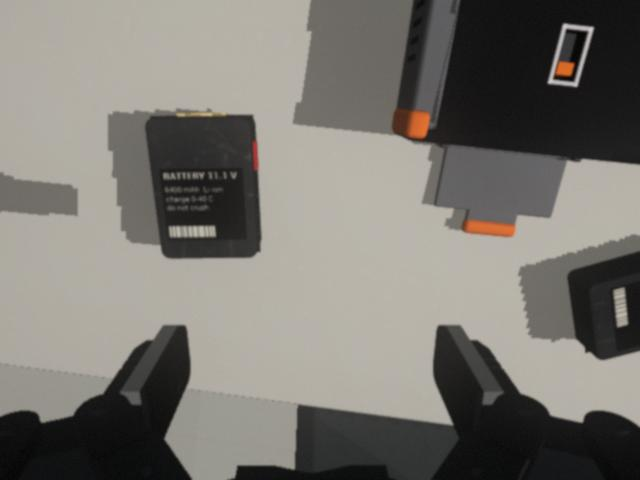

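The flap lies flat, with its tab at (490,229). The battery's top corners are at (147,117), (254,115), (260,256) and (162,258).

```bash
python3 - <<'E'
from h import *
P=np.array([ray('w3',p,.027)[:2] for p in((146,117),(255,114),(261,257),(161,259))])
print(P.round(4).tolist(),np.linalg.norm(P-np.roll(P,-1,0),axis=1).round(4),P.mean(0))
m=(P[0]+P[1]-P[2]-P[3])/2; y=np.arctan2(m[1],m[0]); w=(P[0]+P[3]-P[1]-P[2]); print('yaw',y,np.arctan2(-w[0],w[1]))
for z in (0.,.006): print('flap',[ray('w3',p,z)[:2].round(4).tolist() for p in((437,206),(556,217),(490,236),(446,146),(567,158))])
E
```

```text
[[0.5276, 0.2874], [0.5396, 0.2255], [0.4528, 0.211], [0.4409, 0.2741]] [0.063  0.088  0.0643 0.0877] [0.4902371  0.24949552]
yaw 0.15881147328166947 0.1883416319265032
flap [[0.4985, 0.0992], [0.5044, 0.0167], [0.4837, 0.0573], [0.5384, 0.1037], [0.5439, 0.0233]]
flap [[0.4997, 0.1012], [0.5054, 0.0204], [0.4852, 0.0602], [0.5388, 0.1056], [0.5442, 0.027]]
```

Request:
send_rows(commands="85 -0.04 -0.8 0 0;85 0 -0.8 0 0;85 0 -0.8 0 0;85 0 -0.82 0.2 0;85 0 0 1 0;85 0 0 1 0;85 0 0 1 0;85 0 0 1 0;85 0 0 1 0;85 0 0 0.6 0;85 0 0 0 0;85 0 0 0 0")

```text
t: 8.65
tcp_pos: [0.4622, 0.2436, 0.0344]
tool_rot: [0.997, 0.08, -0.001, 0.0]
force: [1.0, 0.2, 0.8]
finger_gap: 0.995
gripper_force: 0.0
```

```bash
python3 - <<'E'
from h import *
snap('wrist','w4'); r=readout.sense();print(r['t'],r['tcp_pos'],r['force'],R.from_quat(r['tool_rot']).as_matrix()[0].round(4).tolist())
E
```

```text
8.7 [0.46279366 0.24397163 0.03512439] [ 0.5439551   0.44860626 -0.10923545] [0.9872, 0.1592, 0.0003]
```

View pics/w4.png

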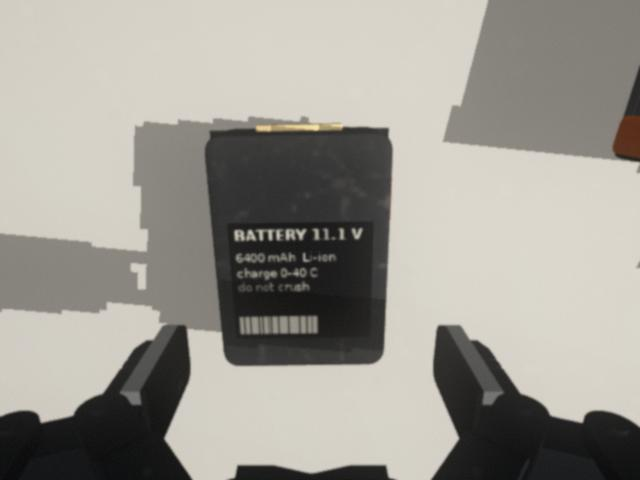

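```bash
python3 - <<'E'
from h import *
r=readout.sense();M=R.from_quat(r['tool_rot']).as_matrix()
for p in((205,143),(392,140),(385,363),(225,365)):
    print((M.T@(ray('w4',p,.027)-r['tcp_pos'])).round(4))
E
```

```text
[ 0.0681 -0.0338  0.0081]
[0.0691 0.0263 0.0081]
[-0.0145  0.0288  0.0081]
[-0.0155 -0.0326  0.0081]
```

Request:
send_rows(commands="85 0 -0.12 0.5 -0.32;85 0 0 0.5 0;85 0 0 0.35 0;85 0 0 0.1 0;85 0 0 0 0;50 0 0 0 0;50 0 0 0 0;50 0 0 0 0;50 0 0 0 0;50 0 0 0 0;50 0 0 0 0;50 0 0 0 0;50 0 0 0 0", grip_force=70)

```text
t: 9.78
tcp_pos: [0.4621, 0.2471, 0.0063]
tool_rot: [0.996, 0.092, 0.0, -0.0]
force: [-1.7, -0.2, 5.7]
finger_gap: 0.71
gripper_force: 77.5
```

```bash
python3 - <<'E'
from h import *
snap('wrist','w5'); r=readout.sense();print(r['t'],r['tcp_pos'],r['force'],R.from_quat(r['tool_rot']).as_matrix()[0].round(4).tolist(),r['finger_gap'],r['gripper_force'])
E
```

```text
9.8333 [0.46215849 0.24712834 0.0063187 ] [-0.27451298 -0.98398349  6.82799223] [0.9832, 0.1826, 0.0008] 0.7075592398870995 77.51801133155823
```

Request:
send_rows(commands="50 0 0 -0.5 0;50 0 0 -0.8 0;50 0 0 -0.8 0.5;50 0 0 -0.5 0.7;50 0 0 0 0.54;50 -0.1 0.6 0 0;50 -0.1 0.93 0 0;50 -0.1 0.93 0 0;50 -0.1 0.93 0 0;50 -0.1 0.93 0 0;50 -0.1 0.93 0 0;50 -0.1 0.93 0 0;50 -0.1 0.93 0 0;50 -0.1 0.93 0 0;50 -0.1 0.8 0 0;50 0 0.47 0 0;50 0 0 0 0;50 0 0 0 0")

```text
t: 11.33
tcp_pos: [0.4533, 0.0595, 0.0576]
tool_rot: [1.0, 0.03, -0.0, -0.0]
force: [-0.2, 0.5, -2.0]
finger_gap: 0.715
gripper_force: 76.7
```

```bash
python3 - <<'E'
from h import *
snap('wrist','w6'); r=readout.sense();M=R.from_quat(r['tool_rot']).as_matrix();print(r['t'],r['tcp_pos'],r['force'],M.round(4).tolist(),r['finger_gap'],r['gripper_force'])
E
```

```text
11.3833 [0.45326767 0.06008442 0.05763828] [ 0.27382259 -0.38404598 -2.56535912] [[0.9981, 0.0619, -0.0006], [0.0619, -0.9981, 0.0002], [-0.0006, -0.0003, -1.0]] 0.7105160562096172 76.7039680480957
```

View pics/w6.png

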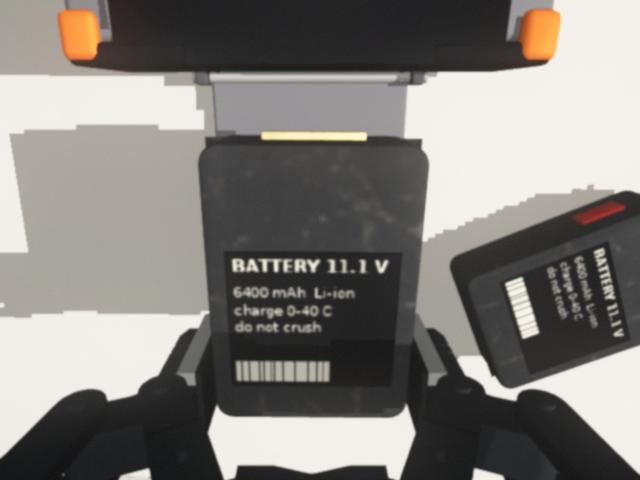

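```bash
python3 - <<'E'
from h import *
r=readout.sense();M=R.from_quat(r['tool_rot']).as_matrix()
T=lambda p,z:(M.T@(ray('w6',p,z)-r['tcp_pos'])).round(4)[:2]
zt=r['tcp_pos'][2]-.0063+.027
for p in((199,160),(428,160),(407,405),(215,405),(312,416),(311,143)): print('bat',T(p,zt))
for p in((60,30),(559,30),(66,58),(555,58)): print('chk',T(p,.048))
for p in((195,78),(425,78)): print('hinge',T(p,.008))
for p in((214,110),(407,110)): print('flap',T(p,.006))
print('pred mouth',(M.T@(np.array([.5474,.0655,.008])-r['tcp_pos'])).round(4))
E
```

```text
bat [ 0.0674 -0.0286]
bat [0.0674 0.0311]
bat [-0.0101  0.0312]
bat [-0.0102 -0.03  ]
bat [-0.0145  0.0009]
bat [0.0717 0.0006]
chk [ 0.102  -0.0752]
chk [0.102  0.0753]
chk [ 0.0942 -0.0748]
chk [0.0942 0.0755]
hinge [ 0.0897 -0.0457]
hinge [0.0898 0.0459]
flap [ 0.0775 -0.0395]
flap [0.0775 0.0401]
pred mouth [0.0943 0.0004 0.0496]
```

Request:
send_rows(commands="50 0 -0.03 0.7 0;50 0 0 0.7 0;50 0 0 0.5 0;50 0 0 0.2 0;50 0 0 0 0;50 0 0 0 0;50 0 0 0 0")

```text
t: 11.97
tcp_pos: [0.4537, 0.0607, 0.016]
tool_rot: [1.0, 0.031, 0.0, 0.0]
force: [-0.4, -0.3, -2.5]
finger_gap: 0.71
gripper_force: 76.9
```

```bash
python3 - <<'E'
from h import *
r=readout.sense();M=R.from_quat(r['tool_rot']).as_matrix();print(r['t'],r['tcp_pos'],r['force'],M.round(4).tolist())
E
```

```text
11.9667 [0.4537426  0.06074688 0.01601704] [-0.44904265 -0.33267647 -2.46000746] [[0.998, 0.0626, 0.0007], [0.0626, -0.998, -0.0001], [0.0007, 0.0001, -1.0]]
```

Request:
send_rows(commands="50 0.3 0 0 0;50 0.3 0 0 0;50 0.3 0 0 0;50 0.2 0 0 0;50 0.2 0 0 0;50 0.2 0 0 0;50 0.2 0 0 0;50 0.2 0 0 0;50 0.2 0 0 0;50 0 0 0 0;50 0 0 0 0")

```text
t: 12.88
tcp_pos: [0.4955, 0.0632, 0.0157]
tool_rot: [1.0, 0.031, 0.0, 0.0]
force: [0.0, -0.7, -1.2]
finger_gap: 0.711
gripper_force: 76.9
```

Request:
send_rows(commands="50 0.2 0 0 0;50 0.2 0 0 0;50 0.2 0 0 0;50 0.2 0 0 0;50 0.2 0 0 0;50 0.2 0 0 0;50 0.1 0 0 0;50 0 0 0 0;50 0 0 0 0")

```text
t: 13.63
tcp_pos: [0.5187, 0.0648, 0.0154]
tool_rot: [1.0, 0.031, -0.003, -0.0]
force: [-6.1, -1.1, -0.3]
finger_gap: 0.712
gripper_force: 77.0
```

```bash
python3 - <<'E'
from h import *
snap('wrist','w7'); r=readout.sense();print(r['t'],r['tcp_pos'],r['force'])
E
```

```text
13.6833 [0.5186479  0.06482865 0.01534517] [-6.02185262 -1.1184505  -0.72403151]
```

View pics/w7.png

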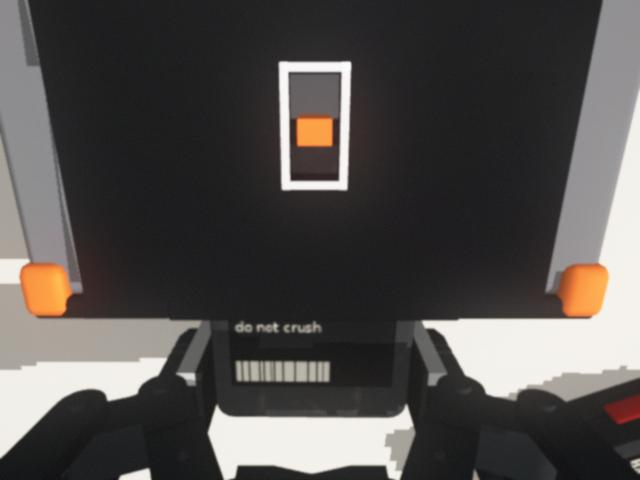

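The flag is at (315,131), about halfway, with 6 N on the tool, so the plate is moving. I'll continue in small steps until it hits the stop.

Request:
send_rows(commands="50 0.1 0 0 0;50 0.1 0 0 0;50 0.1 0 0 0;50 0 0 0 0;50 0 0 0 0")

```text
t: 14.1
tcp_pos: [0.523, 0.0653, 0.0151]
tool_rot: [0.999, 0.031, -0.005, -0.0]
force: [-7.9, -2.3, 0.5]
finger_gap: 0.714
gripper_force: 77.1
```

Request:
send_rows(commands="50 0.08 0 0 0;50 0 0 0 0;50 0 0 0 0")

```text
t: 14.35
tcp_pos: [0.5241, 0.0654, 0.015]
tool_rot: [0.999, 0.031, -0.005, -0.0]
force: [-7.8, -2.7, -0.4]
finger_gap: 0.71
gripper_force: 77.1
```

Request:
send_rows(commands="50 0.1 0 0 0;50 0 0 0 0;50 0 0 0 0")

```text
t: 14.6
tcp_pos: [0.5255, 0.0655, 0.015]
tool_rot: [0.999, 0.032, -0.006, -0.0]
force: [-8.7, -2.9, -0.3]
finger_gap: 0.712
gripper_force: 77.1
```

Request:
send_rows(commands="50 0.1 0 0 0;50 0 0 0 0;50 0 0 0 0")

```text
t: 14.85
tcp_pos: [0.5257, 0.0656, 0.0149]
tool_rot: [0.999, 0.032, -0.008, -0.0]
force: [-11.7, -3.3, 2.8]
finger_gap: 0.708
gripper_force: 77.5
```

Request:
send_rows(commands="50 0.1 0 0 0;50 0 0 0 0;50 0 0 0 0")

```text
t: 15.1
tcp_pos: [0.5258, 0.0657, 0.0149]
tool_rot: [0.999, 0.032, -0.01, -0.0]
force: [-14.6, -5.5, 6.1]
finger_gap: 0.71
gripper_force: 77.9
```

```bash
python3 - <<'E'
from h import *
snap('wrist','w8'); r=readout.sense();print(r['t'],r['tcp_pos'],r['force'])
for n,(a,b,c,d) in {'w2':(180,235,285,320),'w7':(70,182,285,345),'w8':(0,250,285,345)}.items():
    im=cv2.imread(f'pics/{n}.png'); m=cv2.inRange(cv2.cvtColor(im,cv2.COLOR_BGR2HSV),(5,150,150),(20,255,255)); k=np.zeros_like(m);k[a:b,c:d]=m[a:b,c:d]
    v,u=np.nonzero(k); p=ray(n,(u.mean(),v.mean()),.046)[:2]-np.array([.5474,.0655]); print(n,len(u),u.mean(),v.mean(),'x in checker',p@[np.cos(.062),np.sin(.062)])
E
```

```text
15.15 [0.52575043 0.0656398  0.01495518] [-14.16953323  -4.93449281   5.08215344]
w2 273 302.13186813186815 216.94871794871796 x in checker 0.04192181108147506
w7 1095 314.4511415525114 131.14337899543378 x in checker 0.04703517046550724
w8 1104 315.9972826086956 133.5090579710145 x in checker 0.05410339148410031
```

The flag has moved 12.2 mm from rest and the TCP has stopped while the force climbs past 9 N, so the plate is on its stop. I'll hold briefly, check it's steady and hand in.

Request:
send_rows(commands="50 0 0 0 0;50 0 0 0 0;50 0 0 0 0;50 0 0 0 0;50 0 0 0 0;50 0 0 0 0")

```text
t: 15.65
tcp_pos: [0.5257, 0.0657, 0.015]
tool_rot: [0.999, 0.032, -0.01, -0.0]
force: [-15.6, -5.3, 5.0]
finger_gap: 0.709
gripper_force: 77.9
```

```bash
python3 -c "
from h import *
r=readout.sense();print(r['tcp_pos'],r['force'],r['gripper_force']);print(sign_off())"
```

```text
[0.52574541 0.06566    0.01495241] [-15.61528528  -5.26239584   5.00012459] 77.87723422050476
the job is handed in; nothing more can be done
None
```

The job is handed in at 15.7 s: the flap is down flat, and the far battery is gripped and held fully home, with the plate on its stop (flag moved 12 mm, about 15 N push); I viewed 11 pictures, one over the limit of 10.

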